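# Clear the pliers and hold the maintainer's reset key turned

## Task

The chrome pliers have been left lying over the keyhole of the black battery maintainer: lay them flat in the middle of the white ceramic tile without dropping them. Then take the yellow key from the tool caddy, push it down into the keyhole until its shoulder sits on the steel plate, wiggling it past the sticky wafers, turn it a quarter turn clockwise seen from above, and finish while still gripping it and holding it turned against the spring. Leave the dispenser, the jar and the blue-banded can where they stand.

Things in the scene. Friction and masses are not known exactly. Their poses are not given: they have to be found in the camera images.
- maintainer: Black box, 130 (its x) x 190 (its y) x 60 mm high, fixed to the work surface; origin at the centre of its underside. Its top is flat at 60 mm. A small grey display lies near its -y end.
- keyhole (a point): Centre of the keyhole, in the upper face of a 36 mm square steel plate flush with the maintainer's top (60 mm up). The slot is 28 mm long along x and 9 mm wide along y (axes those of the maintainer), through the 6 mm thick plate; the well is 40 mm deep from the top. A white mark lies on the slot's line on the -x side, a yellow one on the +y side.
- wafers (a point): Between two brass wafers hidden under the keyhole (tops 11.5 and 18 mm below the plate's top). Each has an 8 mm wide gap, stands 2.2 to 3 mm off centre along the keyhole's y (upper one to +y, lower to -y) and slides stiffly (4 N), so a straight push jams on them at 12 N or so: rock the key 1 mm to +y, then to -y, pushing down with 5 to 15 N, and it slips in step by step.
- cylinder (a joint): Turn of the lock cylinder, rad: 0 at rest, grows clockwise seen from above, stop at 1.6. A spring (0.06 N m per rad, friction 0.01 N m) turns it back. The blade drives it with about 0.1 rad of play, and can turn only wholly below the plate, with the key's shoulder under 3 mm above the plate. A quarter turn brings the bow across the slot, in line with the yellow mark.
- key: Upright key. Flat yellow bow 36 (its x) x 10 (y) x 42 mm (z); origin at the centre of the bow's underside, the shoulder. Below: round shank 6 mm thick to z = -9, steel blade 24 (x) x 6 mm (y) to z = -22, tip 20 mm long tapering (45 deg) to 2.4 mm at z = -24 mm. Same after half a turn. 50 g. It stands loosely in the caddy's key block, shoulder on the block's top; pull it straight up 27 mm.
- caddy: Red tool caddy, fixed, 200 (its x) x 120 mm (y), walls 45 mm high, origin at the centre of its underside. Its key block (70 x 80 mm, top 50 mm up) is centred at x = -55 mm with the key in its middle, bow along the caddy's x. Screwdriver handles 80 mm high stand at x = 62 mm, an arched handle 106 mm high at x = 90 mm.
- pliers: Chrome pliers, closed, lying flat, 12 mm thick, about 154 mm long along their x: jaws towards +x (to 54 mm), handles towards -x (to -103 mm, 46 mm wide over their ends). Origin at the underside under the pivot block, which is 36 mm long (x) and 26 mm wide (y): the place to grip, across y. About 0.2 kg, centre of mass some 20 mm towards the handles.
- pliers_mid (a point): Middle of the pliers' length, 24 mm from the pivot towards the handles, 6 mm above their underside; to be laid over the tile's centre.
- tile: White ceramic tile, fixed, 180 x 180 x 10 mm, origin at the centre of its underside; its top is 10 mm above the work surface.
- dispenser: Stainless bolt dispenser with a clear window, 80 x 90 mm, 140 mm high, loose, origin at the centre of its underside. Leave alone.
- jar: Glass jar with a black lid, 64 mm in diameter, 85 mm high, loose, origin at the centre of its underside. Leave alone.
- grease: White can with a blue band, 48 mm in diameter, 60 mm high, loose, origin at the centre of its underside. Leave alone.

How it is judged:
By the outcome, as a careful person would: the job done as asked, in the order asked, and still so for the second after the job is handed in, while the arm keeps its last pose, push and grip.
It also fails if it takes over 67 s, if anything falls off the work surface, if the arm or the gripper's body presses on something with over 40 N, if the wrist force passes 120 N, or if a joint passes its speed limit or range.

## Robot

A 6-joint arm with a two-finger parallel gripper is mounted at the origin on the work surface. World frame = base frame: x ahead of the robot, y to its left, z up, the work surface at z = 0. Lengths are in m, angles in rad, forces in N, time in s.
With the tool pointing down it reaches from about 0.275 to 0.825 m from the base axis. Payload 4.9 kg.
Tool frame: the origin (TCP) lies midway between the tips of the shut fingers; the grasp point (between the pads) lies 19 mm behind it (bot.grip_depth is the distance from the TCP to the grasp point, in m); y points along the fingers, x is the direction in which the jaws open and shut, and the axes are right-handed (so a half turn about y gives the same grasp; the last joint's range is limited). The gripper opens to 85 mm and grips with 20 to 120 N. Pads are 22 mm wide; open, the fingers measure 114 mm over their backs; the gripper's body (76 mm by 85 mm) begins 54 mm behind the grasp point. The pads swing forward as they close: fully open they stand 13 mm farther back than shut.
Start: joints at [-1.371, 0.326, -0.193, 1.052, 0, 1.437], TCP at [0.18, -0.52, 0.231] pointing down, gripper open.
Joint ranges: [-2.65, 2.65], [-0.97, 1.79], [-1.3, 1.35], [-1.93, 2.1], [-1.47, 1.37], [-3.14, 3.14]. Speed limits (rad/s): [2.57, 2.57, 3.14, 3.14, 3.14, 3.14].

## Interface

Orientations are given as a unit quaternion [w, x, y, z].
In Python, from cell import bot gives the robot as it stands. Calls block until the motion is done:
- bot.move_pose(position, orientation): joint-space move of the TCP to a pose.
- bot.move_linear(position, speed=0.15, rotation=None, until_force=None): straight line of the TCP; rotation=None keeps the orientation; speed is the mean speed in m/s. With until_force (N) it stops when the force on the tool has changed by that much, and returns True; else False.
- bot.goto_joints(angles): joint-space move.
- bot.set_gripper(opening, grasp_force=None): opening from 0.0 (shut) to 1.0 (fully open); grasp_force is the grip in N (None keeps the last); returns when the fingers have stopped.
- bot.wait(seconds).
- bot.solve_ik(position, orientation): joint angles nearest the present ones, or None.
- bot.camera(name): name is "scene" or "side" or "wrist"; returns the picture (480x640x3 uint8, red, green, blue); there is no depth.
- bot.calibration(name): a dict with "mtx" (3x3 intrinsics, pixels), "extrinsics" (4x4, takes a point from world to camera coordinates); the wrist camera has in their place "hand_eye" (4x4, takes a point from camera to tool coordinates, whose origin is the TCP and whose axes are the tool frame's). Camera axes: x right, y down, z forward; pixel columns grow to the right and rows downward; lengths in m; the calibration is good to about 2 mm. A picture is of the moment at which its call begins: read the wrist's pose just before it. calibration takes no time and is no camera call.
A pose or a line that the arm cannot do raises bot.PlanningError and nothing moves.
- bot.close_job(): hands the job in, once; it reports no verdict.
Trained networks look in the newest picture that a camera, given by its name, has taken for a name from the list of things; names that differ only in an ending like _2 or _b are one class to them, and where a whole thing is asked for, a point or a joint stands for the part that bears it (a point fixed in the world has none). Each returns a list of dicts, best first, with "confidence" (0 to 1); they miss things now and then, are a little off and sometimes report something else, mostly with a low value. They report only what shows in the picture. A call takes as long as a camera call.
- bot.search_frame(camera, thing): "bbox" ([left, top, width, height] in pixels, round what is visible of it).
Readings, each from a call of its own:
- bot.read_clock(): time.
- bot.read_joint_positions(): joint angles.
- bot.read_joint_vel(): joint speeds.
- bot.read_joint_efforts(): joint torques, N m.
- bot.read_position(): TCP position.
- bot.read_tool_rot(): TCP orientation.
- bot.read_ft_force(): force on the tool from outside, world axes, zero at the start.
- bot.read_moment(): the same for the moment, N m.
- bot.read_gripper_width(): opening from 0.0 (shut) to 1.0 (fully open).
Only numpy, scipy, OpenCV 4.12 (cv2) and the standard library are available. Lean on these libraries where they do the work, as an engineer would, in place of code of your own. Each camera call takes 0.05 s, during which the arm holds its last target. There are 200 camera calls.

## Working session

There is one attempt and no reset: what is moved stays moved. The work goes in short steps, each a Python script; the robot and the scene stay as the last script left them, time stands still between calls to the robot, and variables do not carry over. Pictures are saved under pics/ and viewed, on a budget of 10 in all, crops included, one or two more only if the job needs it, and the job is handed in when it is done.

```bash
ls; mkdir -p pics; python3 - <<'E'
from cell import bot
import cv2,numpy as np
ims=[]
for c in("scene","side","wrist"):
    im=bot.camera(c); ims.append(im)
    cv2.imwrite(f"pics/{c}0.png",im[:,:,::-1])
    for t in("maintainer","keyhole","key","caddy","pliers","tile","dispenser","jar","grease"):
        try: r=bot.search_frame(c,t)
        except Exception as e: r=[];print(t,e)
        print(c,t,[(np.round(d["bbox"]).tolist(),round(d["confidence"],2)) for d in r[:2]])
    k=bot.calibration(c); print({a:np.round(b,4).tolist() for a,b in k.items()})
print(bot.read_position(),bot.read_tool_rot(),bot.read_clock(),bot.grip_depth)
E
```

```text
pics
scene maintainer [([250.0, 209.0, 104.0, 92.0], 0.71)]
scene keyhole [([250.0, 209.0, 103.0, 95.0], 0.9)]
scene key [([134.0, 298.0, 24.0, 26.0], 0.77), ([253.0, 208.0, 99.0, 94.0], 0.58)]
scene caddy [([100.0, 289.0, 150.0, 126.0], 0.59)]
scene pliers [([293.0, 217.0, 27.0, 51.0], 0.85), ([136.0, 301.0, 25.0, 24.0], 0.22)]
scene tile [([316.0, 168.0, 92.0, 55.0], 0.89)]
scene dispenser [([384.0, 191.0, 69.0, 93.0], 0.55)]
scene jar [([305.0, 300.0, 49.0, 70.0], 0.7)]
scene grease [([364.0, 274.0, 27.0, 43.0], 0.97)]
{'mtx': [[439.0718, 0.0, 321.2401], [0.0, 439.0718, 235.3684], [0.0, 0.0, 1.0]], 'extrinsics': [[0.7941, 0.6074, 0.0201, -0.4771], [0.3712, -0.4586, -0.8074, -0.1475], [-0.4812, 0.6487, -0.5896, 1.1607], [0.0, 0.0, 0.0, 1.0]]}
side maintainer [([253.0, 207.0, 100.0, 102.0], 0.96)]
side keyhole [([253.0, 208.0, 98.0, 101.0], 0.89)]
side key [([282.0, 391.0, 28.0, 23.0], 0.56)]
side caddy [([258.0, 337.0, 144.0, 133.0], 0.69), ([375.0, 229.0, 23.0, 38.0], 0.56)]
side pliers [([274.0, 219.0, 68.0, 53.0], 0.55)]
side tile []
side dispenser [([344.0, 147.0, 47.0, 75.0], 
[... 165 characters left out ...]
.0], 0.57)]
{'mtx': [[440.4293, 0.0, 312.1268], [0.0, 440.4293, 234.8825], [0.0, 0.0, 1.0]], 'extrinsics': [[0.9791, -0.2033, -0.0099, -0.5712], [-0.1558, -0.7169, -0.6795, 0.1539], [0.1311, 0.6668, -0.7336, 0.8399], [0.0, 0.0, 0.0, 1.0]]}
wrist maintainer []
wrist keyhole []
wrist key []
wrist caddy []
wrist pliers []
wrist tile []
wrist dispenser []
wrist jar []
wrist grease []
{'mtx': [[338.7508, 0.0, 316.2438], [0.0, 338.7508, 239.4193], [0.0, 0.0, 1.0]], 'hand_eye': [[1.0, 0.0002, 0.0012, 0.0002], [-0.0011, -0.3062, 0.952, -0.1427], [0.0006, -0.952, -0.3062, 0.0792], [0.0, 0.0, 0.0, 1.0]]}
[ 0.18020792 -0.51963693  0.23128952] [ 0.57611597 -0.57610216  0.40999939 -0.40999657] 1.5 0.0187
```

View pics/scene0.png

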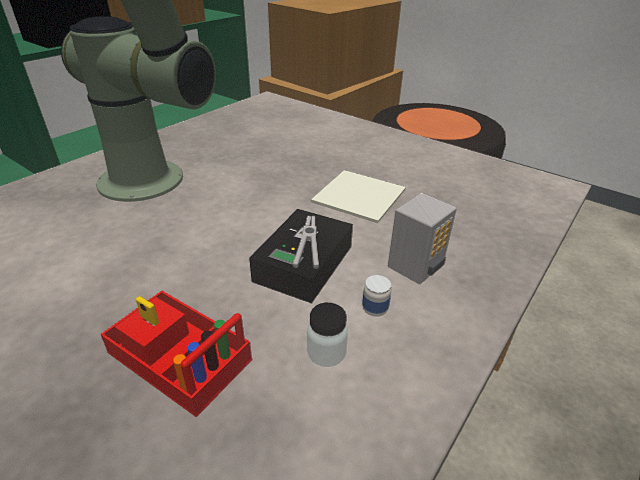

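View pics/side0.png

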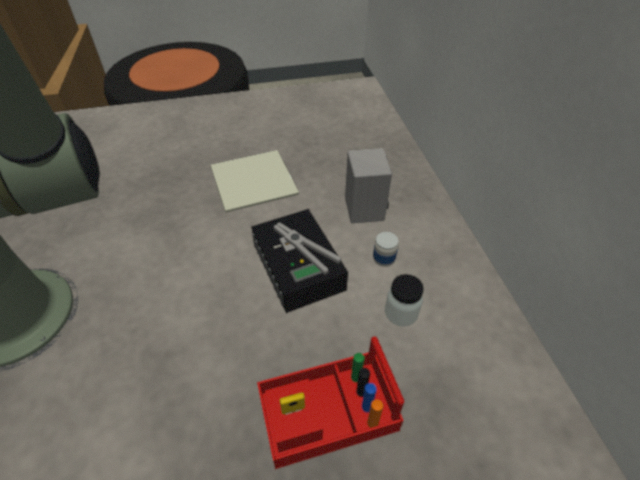

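The pictures show the pliers on the maintainer's top (pivot near scene (309,231) and side (293,238)). The tile is behind it, the caddy in front with the key at side (292,404), and the three loose items are on the right. Next I'll compute rough positions and look with the wrist camera.

```bash
cat > h.py <<'E'
from cell import bot
import cv2,numpy as np
from scipy.spatial.transform import Rotation as Ro
def ori(a):  # tool y down, jaw axis x at world yaw a
    x=np.array([np.cos(a),np.sin(a),0]);y=np.array([0,0,-1.])
    q=Ro.from_matrix(np.c_[x,y,np.cross(x,y)]).as_quat(); return q[[3,0,1,2]]
def pose():
    q=np.array(bot.read_tool_rot()); T=np.eye(4)
    T[:3,:3]=Ro.from_quat(q[[1,2,3,0]]).as_matrix(); T[:3,3]=bot.read_position(); return T
def w2c(c,T=None):
    k=bot.calibration(c)
    E=np.array(k["extrinsics"]) if c!="wrist" else np.linalg.inv(T@np.array(k["hand_eye"]))
    return np.array(k["mtx"]),E
def px2w(c,uv,z,T=None):
    M,E=w2c(c,T); I=np.linalg.inv(E); d=I[:3,:3]@np.linalg.solve(M,[uv[0],uv[1],1]); o=I[:3,3]
    return o+d*(z-o[2])/d[2]
def w2px(c,P,T=None):
    M,E=w2c(c,T); p=M@(E[:3,:3]@np.asarray(P,float)+E[:3,3]); return p[:2]/p[2]
def snap(name,c="wrist"):
    T=pose(); im=bot.camera(c); cv2.imwrite(f"pics/{name}.png",im[:,:,::-1]); np.save(f"pics/{name}.npy",T); return im,T
E
python3 - <<'E'
from h import *
np.set_printoptions(precision=3,suppress=True)
S={"main":([(298,209),(352,224),(316,281),(251,255)],[(279,221-0)],.06)}
for n,c,z,pts in [("main","scene",.06,[(298,209),(352,224),(316,278),(251,255)]),("main","side",.06,[(252,231),(305,211),(346,272),(286,290)]),
 ("pl","scene",.072,[(309,231),(311,217),(318,265),(297,264)]),("pl","side",.072,[(293,238),(277,227),(339,261),(326,271)]),
 ("tile","scene",.01,[(348,171),(405,186),(378,220),(313,199)]),("tile","side",.01,[(212,163),(277,151),(297,189),(226,208)]),
 ("key","scene",.092,[(139,298),(152,305)]),("key","side",.092,[(281,399),(304,393)]),
 ("caddy","side",.045,[(259,383),(373,352),(401,421),(275,458)]),
 ("jar","side",.085,[(407,286)]),("can","side",.06,[(386,240)]),("disp","side",.14,[(347,152),(385,150),(390,170),(355,177)])]:
    P=np.array([px2w(c,p,z)[:2] for p in pts]); print(n,c,P.tolist().__str__() if 0 else P.round(3).tolist(),P.mean(0).round(3))
E
```

```text
main scene [[0.474, 0.081], [0.597, 0.107], [0.642, -0.071], [0.508, -0.096]] [0.555 0.005]
main side [[0.472, 0.066], [0.589, 0.101], [0.633, -0.077], [0.516, -0.094]] [ 0.553 -0.001]
pl scene [[0.554, 0.019], [0.526, 0.06], [0.631, -0.052], [0.601, -0.073]] [ 0.578 -0.012]
pl side [[0.549, 0.019], [0.523, 0.055], [0.624, -0.058], [0.595, -0.076]] [ 0.573 -0.015]
tile scene [[0.407, 0.374], [0.568, 0.401], [0.596, 0.221], [0.423, 0.198]] [0.499 0.298]
tile side [[0.398, 0.377], [0.57, 0.392], [0.594, 0.231], [0.421, 0.201]] [0.496 0.3  ]
key scene [[0.479, -0.307], [0.507, -0.303]] [ 0.493 -0.305]
key side [[0.476, -0.304], [0.51, -0.302]] [ 0.493 -0.303]
caddy side [[0.446, -0.252], [0.638, -0.238], [0.645, -0.354], [0.454, -0.366]] [ 0.546 -0.303]
jar side [[0.724, -0.148]] [ 0.724 -0.148]
can side [[0.732, -0.015]] [ 0.732 -0.015]
disp side [[0.699, 0.179], [0.781, 0.168], [0.769, 0.101], [0.693, 0.095]] [0.735 0.136]
```

```bash
python3 - <<'E'
from h import *
d=np.deg2rad
for n,p,a in [("key1",[.493,-.304,.27],-86),("pl1",[.565,.0,.27],35.5)]:
    for aa in (a,a+180,a-180): print(aa, None if (j:=bot.solve_ik(p,ori(d(aa)))) is None else np.round(j,2))
    bot.move_pose(p,ori(d(a))); snap(n); print(bot.read_clock(),bot.read_position())
a,b=[cv2.imread(f"pics/{n}.png") for n in("key1","pl1")]
E
```

```text
-86 [-0.68  0.36 -0.04  1.17  0.    2.39]
94 [-0.68  0.36 -0.04  1.17  0.   -0.75]
-266 [-0.68  0.36 -0.04  1.17  0.   -0.75]
2.975 [ 0.49232272 -0.30486772  0.26980679]
35.5 [-0.13  0.33 -0.08  1.15  0.    0.82]
215.5 [-0.13  0.33 -0.08  1.15  0.   -2.32]
-144.5 [-0.13  0.33 -0.08  1.15  0.   -2.32]
4.425 [ 0.56504096 -0.00101959  0.26995474]
```

View pics/key1.png

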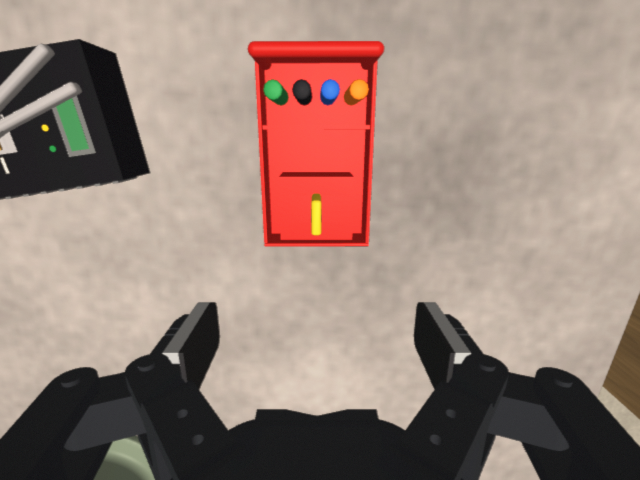

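View pics/pl1.png

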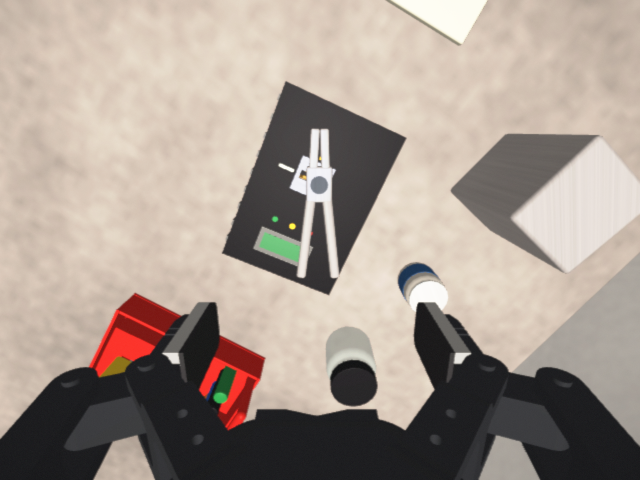

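The key's bow shows end-on at wrist px (316,197)–(316,236). The pliers' pivot is at (319,185), with the jaw tip at (319,130) and the handle ends at (302,277) and (334,277). Next I'll grip the pliers.

```bash
python3 - <<'E'
from h import *
np.set_printoptions(precision=4,suppress=True)
T=np.load("pics/pl1.npy"); K=np.load("pics/key1.npy")
pv=px2w("wrist",(319,185),.072,T);tip=px2w("wrist",(319.5,130),.070,T);hs=[px2w("wrist",p,.070,T) for p in((302,277),(334,277))]
hm=np.mean(hs,0);dv=(tip-hm)[:2];th=np.arctan2(dv[1],dv[0])
print("pivot",pv,"tip",tip,"handles",hm,"len",np.linalg.norm(dv),"th",np.degrees(th))
u=dv/np.linalg.norm(dv); pv2=tip[:2]-.054*u; pv3=hm[:2]+.103*u; print(pv2,pv3)
k=[px2w("wrist",p,.092,K) for p in((316,197),(316,236))];print("key",k,np.mean(k,0))
p=(pv[:2]+pv2+pv3)/3; print("use",p)
jaw=th-np.pi/2; q=ori(jaw); print(np.degrees(jaw))
bot.set_gripper(.6,80)
bot.move_pose([*p,.16],q)
bot.move_linear([*p,.085],.12)
print(bot.move_linear([*p,.0635],.04,until_force=6),bot.read_position(),bot.read_ft_force())
bot.set_gripper(0,80); print("w",bot.read_gripper_width()*85,bot.read_position(),bot.read_ft_force())
bot.move_linear([*p,.075],.05); print(bot.read_ft_force())
bot.move_linear([*p,.2],.15); print("w",bot.read_gripper_width()*85,bot.read_ft_force(),bot.read_moment())
np.save("pl.npy",[*p,jaw,th])
snap("lift"); print(bot.read_clock())
c=np.array([.497,.299])-[0.0,.0]; t=c+.024*u; bot.move_pose([*t,.2],q); snap("overtile"); bot.camera("side"); snap("s2","side"); print(bot.read_clock(),bot.read_gripper_width()*85)
E
```

```text
pivot [0.5531 0.0218 0.072 ] tip [0.5229 0.0649 0.07  ] handles [ 0.6113 -0.0615  0.07  ] len 0.15425641343180174 th 124.9787998645106
[0.5538 0.0206] [0.5523 0.0229]
key [array([ 0.5095, -0.304 ,  0.092 ]), array([ 0.4706, -0.3067,  0.092 ])] [ 0.49   -0.3053  0.092 ]
use [0.5531 0.0218]
34.97879986451061
False [0.553  0.0217 0.0634] [ 0.2077 -0.6883 -0.0126]
w 23.076031338681478 [0.5533 0.0217 0.0641] [-2.6024  0.5528  5.8758]
[-0.4136  0.4122 -1.7863]
w 22.845330964720013 [ 0.7281 -0.6387 -2.307 ] [0.0592 0.0751 0.0111]
8.6167
9.9333 23.162615796187477
```

View pics/overtile.png

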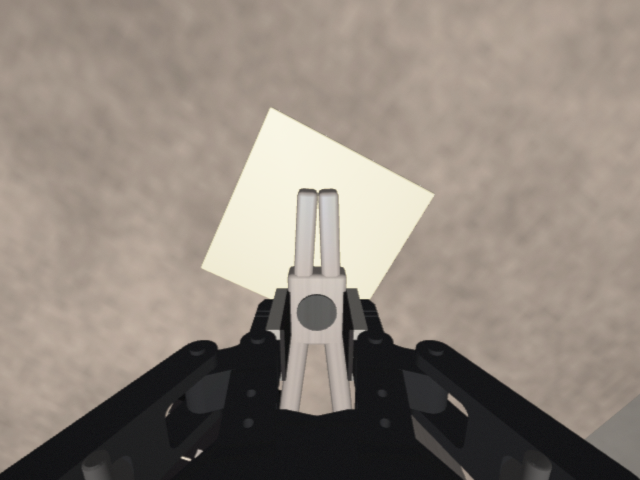

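The pliers are held level. The tile's corners are at (271,108), (434,195) and (202,268); next I'll place the pliers.

```bash
python3 - <<'E'
from h import *
np.set_printoptions(precision=4,suppress=True)
T=np.load("pics/overtile.npy"); x,y,jaw,th=np.load("pl.npy"); u=np.array([np.cos(th),np.sin(th)])
A,B,C=[px2w("wrist",p,.01,T) for p in((271,108),(434,195),(202,268))]
c=(B+C)[:2]/2; print(A,B,C,"centre",c,"sides",np.linalg.norm(A-B),np.linalg.norm(A-C))
z=T[2,3]; pv=px2w("wrist",(317,312),z+.008,T); tip=px2w("wrist",(317.5,189),z+.006,T); print("pivot rel TCP",pv-T[:3,3],"tip-pivot",tip-pv, np.linalg.norm((tip-pv)[:2]))
c=.6*c+.4*np.array([.4975,.299])
off=(pv-T[:3,3])[:2]/2
t=c+.024*u-off; print("target",t,off)
bot.move_linear([*t,.2]) ;bot.move_linear([*t,.03],.15)
print(bot.move_linear([*t,.0125],.02,until_force=4),bot.read_position(),bot.read_ft_force())
z=bot.read_position()[2]
bot.set_gripper(.45); print(bot.read_gripper_width(),bot.read_ft_force())
bot.move_linear([*t,.06],.08); bot.move_linear([*t,.2],.2)
m=np.array([.553,0.])
bot.move_pose([.55,.0,.26],ori(np.deg2rad(13)))
snap("kh1"); snap("scene3","scene"); snap("side3","side"); print(bot.read_clock())
a=cv2.imread("pics/side3.png")[120:300,170:410]; b=cv2.imread("pics/scene3.png")[140:320,230:470]
cv2.imwrite("pics/m3.png",cv2.resize(np.hstack([a,b]),None,fx=1.66,fy=1.66,interpolation=cv2.INTER_CUBIC))
E
```

```text
[0.3946 0.3739 0.01  ] [0.5701 0.3985 0.01  ] [0.42   0.1984 0.01  ] centre [0.4951 0.2985] sides 0.17725045982784088 0.17739532025222332
pivot rel TCP [0.0006 0.0009 0.008 ] tip-pivot [-0.0314  0.0452 -0.002 ] 0.05504469943840087
target [0.482  0.3179] [0.0003 0.0004]
True [0.4818 0.3178 0.0142] [-0.0309 -0.4301  4.3727]
0.4536596995969768 [-0.0587  0.1766 -0.3628]
15.4917
```

View pics/kh1.png

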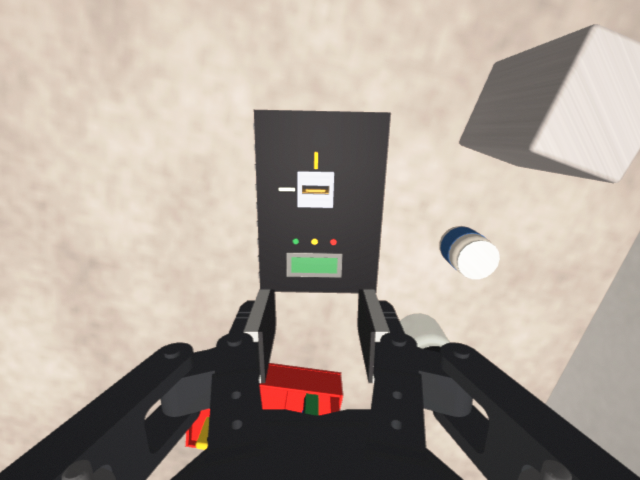

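View pics/m3.png

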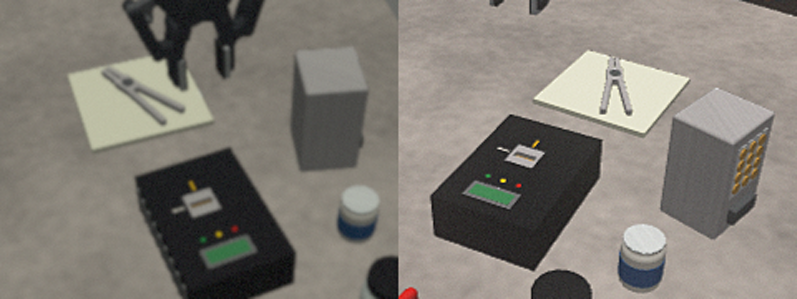

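The pliers lie flat and centred on the tile, and the keyhole is free at about (315.5,189.5), with the white mark on its left and the yellow one above. Next I'll refine the keyhole and key positions with opposed wrist views, so that hand-eye bias cancels.

```bash
cat >> h.py <<'E'
def blob(mask,near):
    n,l,s,c=cv2.connectedComponentsWithStats(mask.astype(np.uint8)); 
    i=min((i for i in range(1,n) if s[i,4]>60),key=lambda i:np.hypot(*(c[i]-near)))
    cs=cv2.findContours((l==i).astype(np.uint8),cv2.RETR_EXTERNAL,cv2.CHAIN_APPROX_NONE)[0]
    return max(cs,key=len).reshape(-1,2).astype(float)
def rect(c,z,T):
    P=np.array([px2w("wrist",p,z,T)[:2] for p in c]); r=cv2.minAreaRect((P*1e3).astype(np.float32)); return np.array(r[0])/1e3,r[1],r[2]
E
python3 - <<'E'
from h import *
np.set_printoptions(precision=4,suppress=True)
d=np.deg2rad
kh=px2w("wrist",(315.5,189.5),.06,np.load("pics/kh1.npy")); print(kh)
bot.set_gripper(1.)
def plate(im,T):
    hsv=cv2.cvtColor(im,cv2.COLOR_RGB2HSV); n=w2px("wrist",[kh[0],kh[1],.06],T)
    return rect(blob((hsv[...,2]>130)&(hsv[...,1]<60),n),.06,T)
def key(im,T,k):
    hsv=cv2.cvtColor(im,cv2.COLOR_RGB2HSV); n=w2px("wrist",[k[0],k[1],.092],T)
    m=(abs(hsv[...,0].astype(int)-27)<8)&(hsv[...,1]>150)&(hsv[...,2]>130)
    return rect(blob(m,n),.092,T)
R=[];Q=[]
for a in(13,-167):
    bot.move_pose([kh[0],kh[1],.19],ori(d(a))); im,T=snap(f"ph{a}"); r=plate(im,T); R.append(r[0]); print(a,r)
k=np.array([.491,-.304])
for a in(-86,94):
    q=ori(d(a)); tz=np.array([-np.sin(d(a)),np.cos(d(a))])
    tz=np.cross([np.cos(d(a)),np.sin(d(a)),0],[0,0,-1.])[:2]
    bot.move_pose([*(k-.079*tz),.2],q); im,T=snap(f"pk{a}"); r=key(im,T,k); Q.append(r[0]); print(a,r)
print(np.mean(R,0),np.mean(Q,0),bot.read_clock())
I=[cv2.imread(f"pics/{n}.png") for n in("ph13","ph-167","pk-86","pk94")]
cv2.imwrite("pics/m4.png",cv2.resize(np.vstack([np.hstack(I[:2]),np.hstack(I[2:])]),(800,600),interpolation=cv2.INTER_AREA))
E
```

```text
[0.5449 0.0215 0.06  ]
13 (array([0.5446, 0.0216]), (36.516937255859375, 36.90583801269531), 11.90941333770752)
-167 (array([0.5444, 0.0216]), (36.6745719909668, 36.830421447753906), 11.972986221313477)
-86 (array([ 0.4904, -0.3047]), (34.27793502807617, 8.627718925476074), 4.050363540649414)
94 (array([ 0.4901, -0.3049]), (34.01354217529297, 9.17781925201416), 4.3126444816589355)
[0.5445 0.0216] [ 0.4902 -0.3048] 25.2333
```

View pics/m4.png

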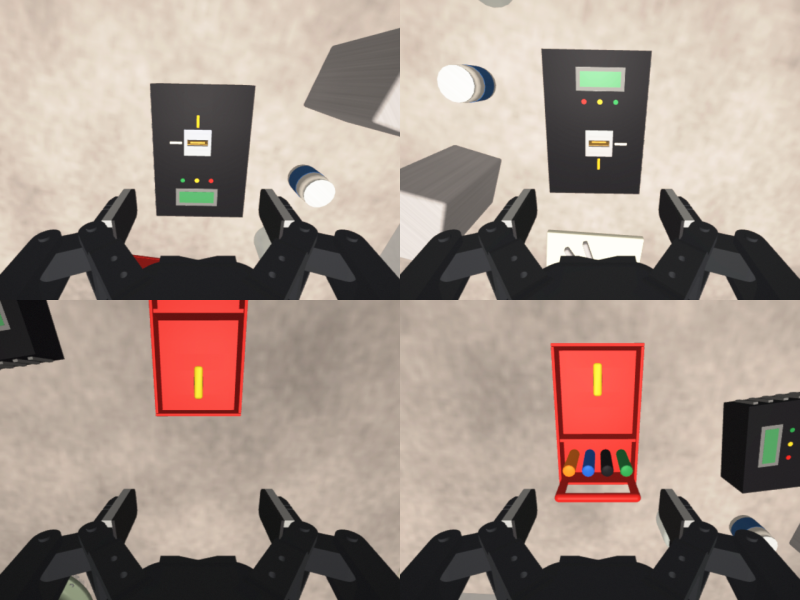

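The views agree to 0.3 mm: keyhole (0.5445, 0.0216), yaw 12.0°; key (0.4902, -0.3048), yaw 4.2°. Next I'll pick the key and enter the slot.

```bash
python3 - <<'E'
from h import *
np.set_printoptions(precision=4,suppress=True)
d=np.deg2rad; k=[.4902,-.3048]; h=[.5445,.0216]
bot.set_gripper(.5,90)
q=ori(d(94.2)); bot.move_pose([*k,.12],q)
print(bot.move_linear([*k,.058],.1,until_force=8),bot.read_ft_force())
bot.set_gripper(0,90); print("w",bot.read_gripper_width()*85,bot.read_position(),bot.read_ft_force())
bot.move_linear([*k,.09],.06); print(bot.read_ft_force()); bot.move_linear([*k,.15],.2)
bot.move_pose([*h,.13],ori(d(102))); print("w",bot.read_gripper_width()*85,bot.read_ft_force(),bot.read_clock())
snap("held","side");snap("heldw")
bot.move_linear([*h,.095],.1)
print(bot.move_linear([*h,.078],.03,until_force=5),bot.read_position(),bot.read_ft_force(),bot.read_clock())
E
```

```text
False [-0.6654 -0.5121  0.3904]
w 8.819314584708374 [ 0.4907 -0.3052  0.0589] [-0.0133  0.2546  4.9831]
[-0.8186  0.6858  0.169 ]
w 8.989708227868483 [ 0.3758  0.4566 -0.2089] 29.8083
True [0.5444 0.0226 0.0794] [0.4824 2.0717 1.6694] 30.925
```

View pics/heldw.png

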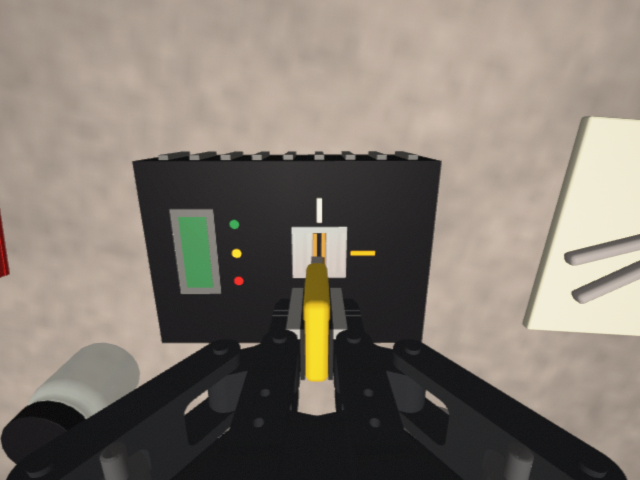

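The key is held upright and its tip is in the slot at the first wafer. Next is the rocking.

```bash
python3 - <<'E'
from h import *
np.set_printoptions(precision=4,suppress=True)
h=np.array([.5445,.0216]); v=np.array([-np.sin(np.deg2rad(12)),np.cos(np.deg2rad(12))])
t0=bot.read_clock(); s=1; zc=bot.read_position()[2]
for i in range(24):
    zc=max(zc-.0015,.0655)
    bot.move_linear([*(h+s*.0012*v),zc],.02,until_force=14); s=-s
    p=bot.read_position(); f=bot.read_ft_force(); print(i,zc,p,f,round(bot.read_clock(),2))
    zc=max(min(zc,p[2]),p[2]-.0025) if f[2]<12 else p[2]+.001
    if p[2]<.0685 or bot.read_clock()-t0>10: break
E
```

```text
0 0.07792056975985884 [0.5447 0.023  0.0779] [ 1.4617  0.7621 -0.0909] 31.18
1 0.07642056975985884 [0.5445 0.021  0.0761] [ 0.3479  5.2945 -0.4746] 31.47
2 0.07458924115389189 [0.5438 0.0222 0.0743] [-0.0606 -0.2566  0.2666] 31.77
3 0.07279690434944738 [0.5445 0.0208 0.0727] [-0.7272  2.7487  0.0235] 32.07
4 0.07116198689436386 [0.5447 0.0215 0.0713] [ 0.0099 -4.9831 -0.6087] 32.36
5 0.06966198689436386 [0.5443 0.0209 0.0693] [ 0.089  -0.219  -0.4535] 32.65
6 0.06781342673723939 [0.5444 0.0213 0.0688] [-0.5505 -0.4591  4.9446] 32.86
7 0.06631342673723939 [0.5445 0.0212 0.0688] [-1.5369  0.2794  6.3515] 33.07
8 0.0655 [0.5444 0.0213 0.0688] [-1.3498 -0.1392  6.8266] 33.27
9 0.0655 [0.5445 0.0212 0.0688] [-1.609   0.3104  6.4003] 33.48
10 0.0655 [0.5445 0.0213 0.0688] [-1.4314  0.3213  6.268 ] 33.69
11 0.0655 [0.5445 0.0213 0.0688] [-1.6444  0.892   6.8308] 33.9
12 0.0655 [0.5445 0.0213 0.0688] [-1.3534  0.2818  6.6214] 34.11
13 0.0655 [0.5445 0.0213 0.0688] [-1.5461  0.6686  6.2112] 34.32
14 0.0655 [0.5445 0.0213 0.0689] [-1.8913 -0.1431  7.2883] 34.52
15 0.0655 [0.5445 0.0213 0.0689] [-0.25   -0.8877  6.8001] 34.73
16 0.0655 [0.5445 0.0214 0.0689] [-1.3108 -0.1515  7.1752] 34.94
17 0.0655 [0.5445 0.0213 0.0688] [-2.0785  0.0011  7.2938] 35.15
18 0.0655 [0.5445 0.0214 0.0689] [-1.7398 -0.7298  7.635 ] 35.36
19 0.0655 [0.5445 0.0213 0.0689] [-2.2641  0.3638  7.6662] 35.57
20 0.0655 [0.5445 0.0214 0.0689] [-1.4898  0.011   7.2485] 35.77
21 0.0655 [0.5445 0.0214 0.0689] [-2.9516  0.2051  8.162 ] 35.98
22 0.0655 [0.5445 0.0214 0.0689] [-1.9846 -0.7089  6.608 ] 36.19
23 0.0655 [0.5445 0.0214 0.0689] [-2.2489  0.848   7.6168] 36.4
```

The key is seated: the TCP stopped at 0.0689, which is the grip height plus the 10 mm step, with 7 N of push. Next I'll turn it clockwise in steps.

```bash
python3 - <<'E'
from h import *
np.set_printoptions(precision=4,suppress=True)
h=[.5445,.0215]
for a in (10,25,40,55,70,82,90,94,96):
    bot.move_linear([*h,.0675],.02,rotation=ori(np.deg2rad(102-a)))
    X=pose(); print(a,np.degrees(np.arctan2(X[1,0],X[0,0])).round(2),X[:3,3],bot.read_ft_force(),bot.read_moment(),bot.read_gripper_width()*85,round(bot.read_clock(),2))
    if abs(bot.read_moment()[2])>1: print("stop");break
bot.wait(.3); print(bot.read_ft_force(),bot.read_moment()); snap("turned"); snap("t_scene","scene"); snap("t_side","side")
I=[cv2.imread(f"pics/{n}.png")[r:r+240,c:c+320] for n,r,c in(("turned",190,150),("t_side",120,170))]
J=[cv2.imread("pics/t_scene.png")[130:370,180:500]]
cv2.imwrite("pics/m5.png",cv2.resize(np.hstack(I+J),(800,200),interpolation=cv2.INTER_AREA) if 0 else cv2.resize(np.vstack([np.hstack(I),np.hstack(J+[np.zeros_like(J[0])])]),(800,600)))
print(bot.read_clock())
E
```

```text
10 91.97 [0.545  0.0212 0.0688] [-2.3803 -0.7416 10.0908] [-0.2485  0.575  -0.0841] 8.907799739880618 36.73
25 76.98 [0.5449 0.0209 0.0688] [-2.6448 -2.1591 10.4374] [-0.5053  0.6469 -0.0158] 8.886131751990636 37.13
40 61.98 [0.5449 0.0208 0.0688] [-3.2186 -2.8159 11.4879] [-0.4977  0.6958 -0.0053] 8.623925582077215 37.54
55 46.98 [0.5448 0.0209 0.0688] [-2.8544 -1.928  10.9764] [-0.4496  0.7948  0.0219] 8.833211292314889 37.95
70 31.98 [0.5445 0.0207 0.0688] [-3.625  -2.4493 11.5128] [-0.5775  0.9793 -0.0083] 8.91696645837569 38.36
82 19.97 [0.5442 0.0206 0.0689] [-4.288  -3.0867 12.5234] [-0.6238  1.1364  0.05  ] 8.670338477093614 38.72
90 11.97 [0.544  0.0206 0.0688] [-4.242  -3.03   12.9421] [-0.6247  1.2419  0.0314] 8.540342229122906 39.01
94 7.97 [0.5439 0.0206 0.0688] [-5.2348 -2.5533 13.6485] [-0.577   1.2301  0.0251] 8.50855775210906 39.26
96 5.98 [0.5439 0.0206 0.0688] [-5.1231 -2.9637 13.6279] [-0.6416  1.308  -0.0223] 8.68680524611451 39.51
[-3.7946 -3.6993 14.6581] [-0.5952  1.2914  0.0407]
39.9583
```

View pics/m5.png

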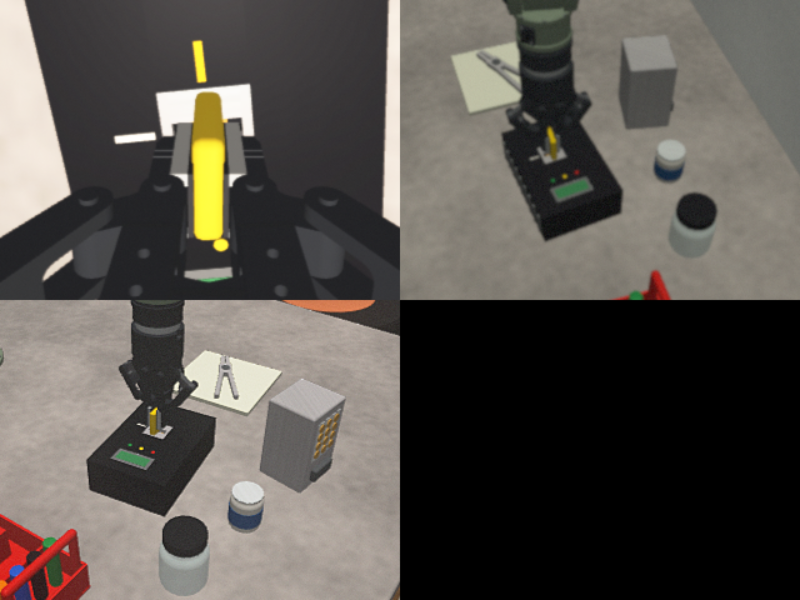

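The bow is vertical in the wrist view, in line with the yellow mark and within the 5.7° play allowance. The pliers are still on the tile and the loose items have not moved. I'll add a degree and a half of margin for the play, then hand in.

```bash
python3 - <<'E'
from h import *
np.set_printoptions(precision=4,suppress=True)
bot.move_linear([.5445,.0215,.0675],.02,rotation=ori(np.deg2rad(102-97.5)))
bot.wait(.3); print(pose()[:3,3],bot.read_ft_force(),bot.read_moment(),bot.read_gripper_width()*85,bot.read_clock())
bot.close_job()
E
```

```text
[0.5439 0.0206 0.0688] [-6.6532 -2.9036 14.0589] [-0.6763  1.3037  0.0787] 8.908188499661764 40.5083
the job is handed in; nothing more can be done
```

The job is done and handed in at 40.5 s of the 67 s allowed.

- **Pliers:** I gripped them across the pivot, set them down on the tile until they touched, and released them. The pictures show them flat and central. From my position estimates they should be within about 2 mm of the tile's centre, but I didn't measure that afterwards.
- **Key insertion:** I rocked it past the wafers until it stopped at the height where its shoulder should meet the plate. The tool height of 68.9 mm is exactly 10 mm above the height at which I gripped it in the caddy block.
- **Key turn:** I turned the gripper 97.5° clockwise, allowing about 6° for the play in the lock. The last picture, at 96°, shows the bow lined up with the gripper and the yellow mark. It is still gripped, with about 14 N pressing it down.
- **Other items:** In the pictures the dispenser, jar and can stand where they were.

**What I couldn't confirm:** the cylinder's angle can't be read directly. The twisting-moment reading was mostly noise (0.02 to 0.08 N m), so the quarter turn rests on the gripper angle and the picture. A sideways force of about 7 N remained on the tool at the end, and the tool held about 1 mm off its commanded position.

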